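# Move the pinch-lock lid to the loaded tote

## Task

Take the lid off the empty tote by pinching its two spring buttons together, and put it on the open tote full of couplers. It must end fully down and level on that tote, released, with both buttons sprung back out so that it is locked on. Leave the other things on the table where they are.

Things in the scene. Friction and masses are not known exactly. Their poses are not given: they have to be found in the camera images.
- empty_tote: The empty blue open-topped plastic tote that wears the lid at the start: 190 (its x) x 150 (its y) x 100 mm high, walls 5 mm. It does not move. Origin: centre of its underside on the table; z up. The left and right places of the two totes may be swapped.
- loaded_tote: The other tote, same size, shape and material, inside 180 x 140 mm, open at the start, filled with black pipe couplers up to 58 mm above the table. It does not move. Origin and axes as for the empty tote.
- empty_tote_rim (a point): Centre of the empty tote's mouth, level with its rim, 100 mm above the table; axes as the tote's.
- loaded_tote_rim (a point): Centre of the loaded tote's mouth, level with its rim, 100 mm above the table; axes as the tote's. Inside each long wall (y = +-70 mm) a keeper lip, 70 mm long along x about the middle, 6 mm thick, flush with the rim, juts 8 mm inward: the lid's bolts must go down past the lips drawn in, then spring out under them. The empty tote has the same lips.
- lid: The loose grey plastic lid, about 0.35 kg: a plate 196 (x) x 156 (y) x 5 mm. Origin: centre of the plate's underside, which lies at the rim point when fully down; it is the same turned by 180 degrees. Four tapered corner blocks reach 26 mm below the plate and fit in the tote with 2 mm of play on each side. It lifts off only with both buttons pressed in.
- lid_grip (a point): Middle of the lid's pinch grip, 26 mm above the lid's origin, axes as the lid's. A grey block, 44 (x) x 20 (y) mm, up to 42 mm above the origin, has a black spring button on each y side. Outer faces of the buttons: 56 mm apart free, 38 mm when both are fully in; 40 mm wide along x; they span 8 to 44 mm above the origin (the plate's top is at 5 mm).
- left_button (a joint): Travel in m of the lid's +y button toward the middle: 0 free (bolt out), 0.009 fully pressed (bolt in). A spring pushes it out, about 4 N at 0 and 8 N at 0.009. It carries a flat bolt below the plate (9 to 15 mm under its underside, 24 mm wide along x) that reaches 68 mm from the lid's middle along y when free and 59 mm when pressed, and locks under the tote's lip.
- right_button (a joint): The same for the -y button.
- left_button_face (a point): Middle of the +y button's outer face, 26 mm above the lid's origin and 28 mm from it along y when free.
- right_button_face (a point): The same for the -y button.
- tape_roll: Bystander, to be left alone: roll of brown tape, lying flat, 90 mm across and 48 mm high, between the totes; origin at the centre of its underside.
- coupler_a: Bystander, to be left alone: loose black ring-shaped pipe coupler, 80 mm across and 35 mm high, on the near side of the table; origin at the centre of its underside.
- coupler_b: Bystander, to be left alone: loose black ring-shaped pipe coupler, 80 mm across and 35 mm high, on the far side of the table; origin at the centre of its underside.
- jar: Bystander, to be left alone: white jar with a white cap, 70 mm across and 100 mm high; origin at the centre of its underside.
- small_carton: Bystander, to be left alone: closed cardboard box, 80 x 110 x 60 mm high; origin at the centre of its underside.
- mug: Bystander, to be left alone: white mug, 80 mm across and 90 mm high; origin at the centre of its underside.
- screwdriver: Bystander, to be left alone: screwdriver lying on the table; origin at the underside, on its long axis.

How it is judged (in metres and radians):
On the way, in this order (a step that is already met when the one before it is completed fails the run):
1. both buttons are pinched in together (at least 6 mm each) while the lid still lies on the empty tote (value of joint each of left_button, right_button above 0.006 m and distance between lid and empty_tote_rim below 0.01 m), for 0.1 s.
2. the lid has been lifted at least 40 mm clear of the empty tote (z of lid in the frame of empty_tote_rim above 0.04 m), for 0.1 s.
At the end, for the whole second after the job is handed in: The lid lies level and still on the loaded tote: its origin within 5 mm of the tote's rim centre along x and y and within 3 mm in height, tilt under 0.04 rad, turned less than 0.06 rad from the tote (either way round), both buttons back out to within 2 mm (x of lid in the frame of loaded_tote_rim between -0.005 and 0.005 m and y of lid in the frame of loaded_tote_rim between -0.005 and 0.005 m and z of lid in the frame of loaded_tote_rim between -0.003 and 0.003 m and angle between lid's own z axis and vertical below 0.04 rad and angle between the x axis of lid and the x axis of loaded_tote_rim, either way round below 0.06 rad and value of joint each of left_button, right_button below 0.002 m and linear speed of lid below 0.01 m/s and angular speed of lid below 0.1 rad/s); the robot touches nothing.
It fails at once if a bystander is moved more than 30 mm or, for the upright ones, tipped over (distance of any of tape_roll, coupler_a, coupler_b, jar, small_carton, mug, screwdriver from where it was at the start of the episode above 0.03 m or angle between any of tape_roll, coupler_a, coupler_b, jar, small_carton, mug's own z axis and vertical above 0.5 rad).
It also fails if it takes over 48 s, if anything falls off the work surface, if the arm or the gripper's body presses on something with over 40 N, if the wrist force passes 120 N, or if a joint passes its speed limit or range.

## Robot

A 6-joint arm with a two-finger parallel gripper is mounted at the origin on the work surface. World frame = base frame: x ahead of the robot, y to its left, z up, the work surface at z = 0. Lengths are in mm, angles in rad, forces in N, time in s.
With the tool pointing down it reaches from about 300 to 775 mm from the base axis. Payload 14.6 kg.
Tool frame: the origin (TCP) lies at the very end of the fingers, on their centre line; the grasp point (between the pads) lies 19 mm behind it; z points along the fingers, y is the line along which they close (so a half turn about z gives the same grasp; the last joint's range is limited). The gripper opens to 94 mm and grips with 3 to 60 N. Pads are 16 mm wide; open, the fingers measure 119 mm over their backs; the gripper's body (75 mm by 177 mm) begins 78 mm behind the grasp point.
Start: joints at [-1.305, 0.3, 1.521, -0, 1.321, -0.067], TCP at [179.673, -519.814, 205.446] pointing down, gripper open.
Joint ranges: [-3.03, 3.03], [-0.79, 2.21], [0.23, 2.52], [-1.04, 4.18], [0, 3.07], [-2.55, 2.55]. Speed limits (rad/s): [2.22, 2.22, 2.57, 3.14, 3.14, 3.14].

## Interface

Orientations are given as [roll, pitch, yaw] about the fixed x, y, z axes, in that order (R = Rz(yaw) Ry(pitch) Rx(roll)).
In Python, from cell import manip, optics gives the robot as it stands.
- The arm moves only by the shell command python3 -m crank 'ROWS' [FORCE]. ROWS is JSON, a list of rows, each a list of 7 numbers: the opening in per cent of the stroke, from 0 (shut) to 100 (fully open), then the shift along the tool's x, y, z in mm, then the turn, a rotation vector about the tool's x, y, z in rad. A call has 1 to 10 rows; each row is the pose to reach, as a shift and turn from the pose commanded when the call began, along the tool's axes at that moment; what a row does not reach only later rows make up. A row lasts 1/10 s, in which the tool goes at most 50 mm and 8.59 degrees, less where a joint would pass 70% of its speed; a pose out of reach is approached as far as the arm can. A call with a gripper value outside its range is refused whole. The fingers move at their own pace and stop on an object; FORCE is the grip in N (left out, the last holds). Time passes only in rows, so rows that repeat a pose let the fingers close. It gives the time, the measured TCP pose, the force, the opening and the grip force at its end, in the units of the state.
- manip.read_state(): the state, without advancing time (a new reading comes with each control period).
- optics.camera(name): name is "scene" or "side" or "wrist"; returns (picture, depth): 384x512x3 uint8, red, green, blue; 384x512 float32, mm along the optical axis (not along the pixel's ray), 0 where there is no reading.
- optics.calibration(name): a dict with "camera_matrix" (3x3 intrinsics, pixels), "k1" (the pictures are not rectified: a ray, as slopes to the right and down, at radius r is drawn at 1 + k1 r^2 times it, then the intrinsics apply), "R" (3x3) and "t" (3): a world point X has camera coordinates R X + t. Camera axes: x right, y down, z forward; pixel columns grow to the right and rows downward; lengths in mm; the calibration is good to about 2 mm. A picture is of the moment at which its call begins: read the wrist's pose just before it. calibration takes no time and is no camera call; for the wrist camera it gives the pose at the moment of the call.
- manip.sign_off(): hands the job in; it is judged then, once.
The state is a dict: "clock": time; "joints": joint angles; "qd": joint speeds; "effort": joint torques, N m; "eef_pos": TCP position; "eef_rot": TCP orientation; "wrist_force": force on the tool from outside, world axes, zero at the start; "moment": the same for the moment, N m; "finger_gap": finger opening in mm; "finger_force": force on a finger pad.
Only numpy, scipy, OpenCV 4.12 (cv2) and the standard library are available. Lean on these libraries where they do the work, as an engineer would, in place of code of your own. Each camera call takes 0.05 s, during which the arm holds its last target. There are 200 camera calls.

## Working session

There is one attempt and no reset: what is moved stays moved. The work goes in short steps, Python scripts to look and compute and a shell command to move; the robot and the scene stay as the last step left them, time stands still between calls to the robot, and variables do not carry over. Pictures are saved under pics/ and viewed, at most 10 in all, crops included, and the job is handed in when it is done.

```bash
ls; mkdir -p pics; python3 - <<'E'
from cell import manip, optics
import cv2, numpy as np
print(manip.read_state())
for n in ("scene","side"):
    im,d=optics.camera(n); cv2.imwrite(f"pics/{n}0.png",im[:,:,::-1]); np.savez(f"pics/{n}0.npz",im=im,d=d)
    print(n,optics.calibration(n))
E
```

```text
pics
{'clock': 0.0, 'joints': array([-1.30459285e+00,  3.00493299e-01,  1.52158356e+00, -9.44847789e-06,
        1.32070063e+00, -6.66138793e-02]), 'qd': array([-0.0013986 ,  0.00054461,  0.00131052, -0.00154233,  0.00026225,
        0.00031035]), 'effort': array([-2.93647263e-04, -5.31805909e+01, -3.52738488e+01,  7.08143204e-02,
        2.44514766e-02, -1.13361550e-04]), 'eef_pos': array([ 179.60671455, -519.56721992,  204.87310609]), 'eef_rot': array([-3.14040984e+00, -6.97364942e-05,  3.32819661e-01]), 'wrist_force': array([0.07482121, 0.02970569, 0.90840828]), 'moment': array([-0.01147092,  0.02421404, -0.02694953]), 'finger_force': 0.0, 'finger_gap': 93.85574350666079}
scene {'camera_matrix': array([[369.49464513,   0.        , 255.60803087],
       [  0.        , 369.49464513, 191.79804443],
       [  0.        ,   0.        ,   1.        ]]), 'k1': 0.027045822546329968, 'R': array([[ 0.59684263,  0.80234887,  0.00389467],
       [ 0.53270561, -0.39262414, -0.74971396],
       [-0.60000301,  0.44953596, -0.66175057]]), 't': array([-339.01751273, -213.1112355 , 1572.87550731])}
side {'camera_matrix': array([[426.45460539,   0.        , 260.62507863],
       [  0.        , 426.45460539, 196.7385125 ],
       [  0.        ,   0.        ,   1.        ]]), 'k1': 0.004938445309264411, 'R': array([[-0.84669086, -0.53208379,  0.00118946],
       [-0.37395357,  0.59346918, -0.71270825],
       [ 0.3785146 , -0.60388837, -0.70145957]]), 't': array([ 458.3324939 ,  242.88644769, 1326.84072007])}
```

View pics/scene0.png

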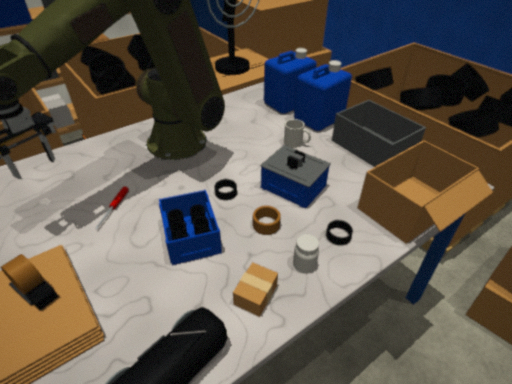

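View pics/side0.png

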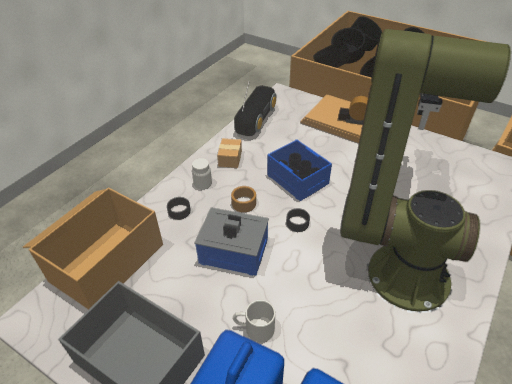

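The scene view shows the lidded tote at about (295,175) and the open loaded tote at (190,227). In the side view they are at (233,238) and (299,168). Next I'll back-project depth and fit rectangles to the tops.

```bash
cat > h.py <<'E'
import numpy as np, cv2
from cell import optics, manip
def cloud(d,cal):
    K=cal["camera_matrix"]; h,w=d.shape
    u,v=np.meshgrid(np.arange(w),np.arange(h))
    x=(u-K[0,2])/K[0,0]; y=(v-K[1,2])/K[1,1]
    r2=x*x+y*y; s=1.0
    for _ in range(10): s=1/(1+cal["k1"]*r2*s*s)
    P=np.stack([x*s*d,y*s*d,d],-1)
    return (P-cal["t"])@cal["R"]
def rect(P):
    c,(w,h),a=cv2.minAreaRect(P[:,:2].astype(np.float32).reshape(-1,1,2))
    if w<h: w,h,a=h,w,a+90
    return np.round(c,1),round(w,1),round(h,1),round((a+90)%180-90,2)
E
python3 - <<'E'
from h import *
for n,pl,po in (("scene",(295,175),(190,227)),("side",(233,238),(299,168))):
    f=np.load(f"pics/{n}0.npz"); im,d=f["im"],f["d"]; W=cloud(d,optics.calibration(n))
    hsv=cv2.cvtColor(im,cv2.COLOR_RGB2HSV)
    v,u=np.mgrid[:384,:512]
    for nm,p in (("lid",pl),("open",po)):
        near=(np.hypot(u-p[0],v-p[1])<50)&(d>0)
        z=W[...,2]
        if nm=="lid": m=near&(z>98)&(z<116)&(hsv[...,1]<110)
        else: m=near&(z>93)&(z<108)
        k,lab,st,_=cv2.connectedComponentsWithStats(m.astype(np.uint8))
        b=1+np.argmax(st[1:,4]); m=lab==b
        P=W[m]; print(n,nm,m.sum(),rect(P),"z",np.percentile(P[:,2],[5,50,95]).round(1))
        if nm=="lid":
            g=near&(z>125)&(z<165); Q=W[g]; print(" grip",g.sum(),rect(Q),np.percentile(Q[:,2],[5,50,95]).round(1))
E
```

```text
scene lid 1343 (array([516.1, 208.5]), 199.2, 159.4, 17.67) z [102.2 105.1 108. ]
 grip 184 (array([518.7, 207.4]), 58.4, 44.4, -72.2) [127.1 139.6 144.6]
scene open 548 (array([ 508.6, -211. ]), 195.9, 150.9, -18.38) z [ 94.3  99.5 102.1]
side lid 2140 (array([513.4, 211.3]), 196.3, 160.3, 17.75) z [100.3 103.6 107.2]
 grip 238 (array([512.9, 211.6]), 59.0, 43.6, -71.91) [127.8 138.8 144.2]
side open 335 (array([ 506.5, -209.6]), 194.6, 157.8, -18.6) z [ 93.6  97.1 101.4]
```

Both views agree: the lid is at about (515,210) with yaw 17.7°, and the open tote at (507,-210) with yaw -18.4°. The sizes and heights match the given ones. Next I'll move above the lid and look with the wrist camera.

```bash
cat >> h.py <<'E'
from scipy.spatial.transform import Rotation as Ro
def goto(x,y,z,yawdeg):
    s=manip.read_state(); R=Ro.from_euler('xyz',s["eef_rot"])
    T=Ro.from_euler('xyz',[np.pi,0,np.radians(yawdeg)])
    print("shift",R.inv().apply(np.array([x,y,z])-s["eef_pos"]).round(1),"turn",(R.inv()*T).as_rotvec().round(4))
def st():
    s=manip.read_state(); print(round(s["clock"],2),s["eef_pos"].round(1),np.degrees(s["eef_rot"]).round(2),"F",s["wrist_force"].round(1),"gap",round(s["finger_gap"],1),"ff",round(s["finger_force"],1),"q6",s["joints"][5].round(2))
E
python3 -c "
from h import *
goto(515,210,280,17.7)"
```

```text
shift [ 555.3 -580.1  -74.4] turn [-0.001  -0.0001  0.0239]
```

```bash
R='[100,555,-580,-75,-0.001,0,0.024]'; python3 -m crank '[[100,55,-58,-75,0,0,0],[100,110,-115,-75,0,0,0],[100,165,-173,-75,0,0,0],[100,220,-230,-75,0,0,0],[100,555,-580,-75,-0.001,0,0.024],[100,555,-580,-75,-0.001,0,0.024],[100,555,-580,-75,-0.001,0,0.024],[100,555,-580,-75,-0.001,0,0.024],[100,555,-580,-75,-0.001,0,0.024],[100,555,-580,-75,-0.001,0,0.024]]'
python3 -c "
from h import *
st();goto(515,210,280,17.7)"
```

```text
clock: 1.1
eef_pos: [381.4, -78.8, 274.1]
eef_rot: [3.14, -0.0, 0.309]
wrist_force: [1.3, -1.2, 0.4]
finger_gap: 93.9
finger_force: 0.0
1.1 [381.4 -78.8 274.1] [ 1.7993e+02 -2.0000e-02  1.7680e+01] F [ 1.3 -1.2  0.4] gap 93.9 ff 0.0 q6 0.96
shift [ 215.  -234.6   -6.1] turn [ 0.0013 -0.0003 -0.0003]
```

```bash
python3 -m crank '[[100,215,-235,-6,0,0,0],[100,215,-235,-6,0,0,0],[100,215,-235,-6,0,0,0],[100,215,-235,-6,0,0,0],[100,215,-235,-6,0,0,0],[100,215,-235,-6,0,0,0],[100,215,-235,-6,0,0,0],[100,215,-235,-6,0,0,0],[100,215,-235,-6,0,0,0]]' >/dev/null
python3 - <<'E'
from h import *
st()
cal=optics.calibration("wrist"); im,d=optics.camera("wrist")
cv2.imwrite("pics/w1.png",im[:,:,::-1]); np.savez("pics/w1.npz",im=im,d=d,**{k:cal[k] for k in("R","t")})
W=cloud(d,cal); z=W[...,2]
near=(d>0)&(np.hypot(W[...,0]-515,W[...,1]-210)<135)
for lo,hi in((98,112),(130,150)):
    m=near&(z>lo)&(z<hi); P=W[m]
    print(m.sum(),rect(P) if m.sum() else 0,np.percentile(P[:,2],[5,50,95]).round(1))
E
```

```text
2.0 [514.3 208.1 279.3] [1.7993e+02 6.0000e-02 1.7720e+01] F [-0.3  0.4 -1.1] gap 93.7 ff 0.0 q6 1.58
17719 (array([516.5, 209. ]), 195.2, 157.1, 17.85) [103.  104.3 105.9]
1239 (array([518. , 208.2]), 56.6, 43.6, -73.26) [137.3 141.5 143.7]
```

View pics/w1.png

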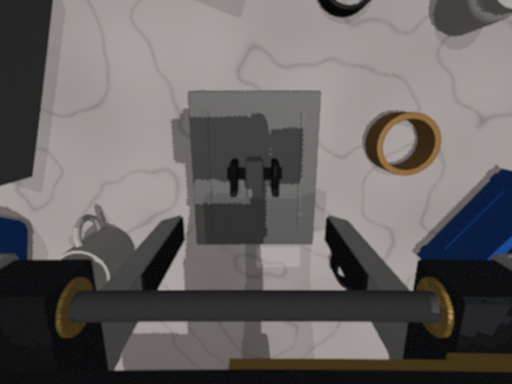

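The wrist view shows the whole plate (columns 188–321, rows 90–243), with the two black buttons at (234,177) and (277,177) between the fingers. All three cameras agree on about (516,209) and yaw 17.8°.

```bash
python3 -c "
from h import *
st();goto(516.3,209,111,17.8)"
```

```text
2.05 [514.3 207.6 279.7] [1.7994e+02 2.0000e-02 1.7670e+01] F [-0.1 -1.  -0.2] gap 93.9 ff 0.0 q6 1.58
shift [  2.4  -0.9 168.7] turn [ 0.0011  0.0004 -0.0023]
```

```bash
python3 -m crank '[[100,2.4,-0.9,40,0,0,0],[100,2.4,-0.9,80,0,0,0],[100,2.4,-0.9,110,0,0,0],[100,2.4,-0.9,130,0,0,0],[100,2.4,-0.9,145,0,0,0],[100,2.4,-0.9,155,0,0,0],[100,2.4,-0.9,163,0,0,0],[100,2.4,-0.9,168,0,0,0],[100,2.4,-0.9,168,0,0,0]]' 35 ; python3 -m crank '[[35,0,0,0,0,0,0],[35,0,0,0,0,0,0],[35,0,0,0,0,0,0],[35,0,0,0,0,0,0],[35,0,0,0,0,0,0],[35,0,0,0,0,0,0],[35,0,0,0,0,0,0],[35,0,0,0,0,0,0]]' 40; python3 -c "
from h import *
st()"
```

```text
clock: 2.95
eef_pos: [516.6, 209.6, 111.7]
eef_rot: [3.141, 0.0, 0.309]
wrist_force: [0.7, -0.2, 0.3]
finger_gap: 93.9
finger_force: 0.0
clock: 3.75
eef_pos: [516.8, 209.8, 112.1]
eef_rot: [3.141, -0.0, 0.309]
wrist_force: [0.1, -2.3, 3.0]
finger_gap: 37.2
finger_force: 40.0
3.75 [516.8 209.8 112.1] [ 1.7994e+02 -2.0000e-02  1.7690e+01] F [ 0.1 -2.3  3. ] gap 37.2 ff 40.0 q6 1.58
```

Both buttons are fully in: gap 37 mm at 40 N. Now lifting.

```bash
python3 -m crank '[[30,0,0,0,0,0,0],[30,0,0,-5,0,0,0],[30,0,0,-15,0,0,0],[30,0,0,-30,0,0,0],[30,0,0,-50,0,0,0],[30,0,0,-75,0,0,0],[30,0,0,-95,0,0,0],[30,0,0,-110,0,0,0],[30,0,0,-110,0,0,0],[30,0,0,-110,0,0,0]]'; python3 - <<'E'
from h import *
st()
im,d=optics.camera("side"); cv2.imwrite("pics/s2.png",im[:,:,::-1])
goto(507.5,-210.5,222,-18.4)
E
```

```text
clock: 4.75
eef_pos: [516.4, 209.8, 221.3]
eef_rot: [3.141, 0.001, 0.309]
wrist_force: [-0.5, -0.2, -5.2]
finger_gap: 37.0
finger_force: 40.0
4.75 [516.4 209.8 221.3] [1.7995e+02 3.0000e-02 1.7690e+01] F [-0.5 -0.2 -5.2] gap 37.0 ff 40.0 q6 1.58
shift [-136.1  397.8   -0.6] turn [0.0014 0.0012 0.63  ]
```

View pics/s2.png

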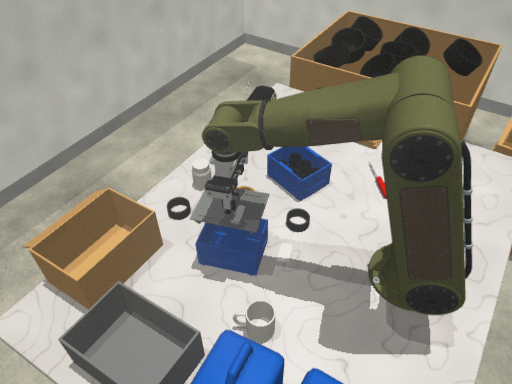

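The lid is off and hangs level over the empty tote, at about (230,207). On the way over I'll stop short of the loaded tote to measure it with the wrist camera.

```bash
python3 -c "
from h import *
goto(375,-166,260,-18.4)"
```

```text
shift [-248.8  315.1  -38.5] turn [0.0014 0.0012 0.63  ]
```

```bash
python3 -m crank '[[30,-6,8,-5,0,0,0.015],[30,-18,23,-10,0,0,0.045],[30,-36,46,-15,0,0,0.09],[30,-57,72,-20,0,0,0.144],[30,-78,99,-25,0,0,0.198],[30,-99,125,-30,0,0,0.25],[30,-120,152,-35,0,0,0.304],[30,-141,179,-38,0,0,0.357],[30,-162,205,-38,0,0,0.41],[30,-183,232,-38,0,0,0.463]]' >/dev/null; python3 -c "
from h import *
st();goto(375,-166,260,-18.4)"
```

```text
5.8 [411.5 -68.1 259.9] [ 1.7994e+02 -1.0000e-02 -9.0100e+00] F [ 0.5  0.9 -4.8] gap 37.0 ff 40.0 q6 1.48
shift [-20.8 102.4  -0. ] turn [ 0.0009 -0.0003  0.164 ]
```

```bash
python3 -m crank '[[30,-6,31,0,0,0,0.05],[30,-12,58,0,0,0,0.093],[30,-17,83,0,0,0,0.13],[30,-20,97,0,0,0,0.155],[30,-21,102,0,0,0,0.164],[30,-21,102,0,0,0,0.164],[30,-21,102,0,0,0,0.164]]' >/dev/null; python3 - <<'E'
from h import *
st()
cal=optics.calibration("wrist"); im,d=optics.camera("wrist")
cv2.imwrite("pics/w2.png",im[:,:,::-1]); np.savez("pics/w2.npz",im=im,d=d,R=cal["R"],t=cal["t"])
W=cloud(d,cal); z=W[...,2]
m=(d>0)&(np.hypot(W[...,0]-508,W[...,1]+210)<135)&(z>93)&(z<107)
P=W[m]; print(m.sum(),rect(P),np.percentile(P[:,2],[5,50,95]).round(1))
for n in("scene","side"):
    i2,d2=optics.camera(n); cv2.imwrite(f"pics/{n}2.png",i2[:,:,::-1])
# lid in wrist view
T=Ro.from_euler('xyz',manip.read_state()["eef_rot"]); Q=T.inv().apply((W-manip.read_state()["eef_pos"]).reshape(-1,3)).reshape(W.shape)
g=(d>0)&(Q[...,2]>0)&(Q[...,2]<16)&(abs(Q[...,0])<120)&(abs(Q[...,1])<100)
print("lid in tool",g.sum(),rect(Q[g]),np.percentile(Q[g][:,2],[5,50,95]).round(1))
A=np.c_[Q[g][:,:2],np.ones(g.sum())]; print("plane",np.linalg.lstsq(A,Q[g][:,2],rcond=None)[0].round(4))
E
```

```text
6.5 [ 376.4 -163.8  260. ] [ 1.7997e+02 -2.0000e-02 -1.8200e+01] F [ 0.   0.5 -4.8] gap 36.9 ff 40.0 q6 1.39
1805 (array([ 518.3, -214.2]), 150.6, 74.0, 71.46) [ 96.9  99.2 100.6]
lid in tool 39945 (array([-0.4, -0.8]), 195.1, 156.3, -0.24) [6.3 7.9 9. ]
plane [1.2000e-03 5.0000e-04 7.7509e+00]
```

View pics/w2.png

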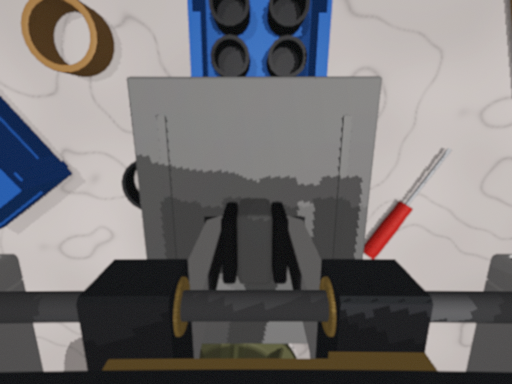

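The lid hangs level in the hand (slopes 0.001), centred to within 1 mm. Only the near part of the tote mouth shows, at columns 190–330 and rows 0–78. I'll take one look from beside it to get its position along the long axis.

```bash
python3 -c "
from h import *
goto(560,-30,310,-18.5)"
```

```text
shift [ 132.7 -184.2  -50. ] turn [ 0.0007 -0.0005  0.0059]
```

```bash
python3 -m crank '[[30,10,-14,-10,0,0,0.003],[30,28,-40,-20,0,0,0.006],[30,48,-67,-30,0,0,0.006],[30,68,-95,-40,0,0,0.006],[30,90,-125,-50,0,0,0.006],[30,110,-153,-50,0,0,0.006],[30,125,-174,-50,0,0,0.006],[30,133,-184,-50,0,0,0.006],[30,133,-184,-50,0,0,0.006],[30,133,-184,-50,0,0,0.006]]' >/dev/null; python3 - <<'E'
from h import *
st()
cal=optics.calibration("wrist"); im,d=optics.camera("wrist")
cv2.imwrite("pics/w3.png",im[:,:,::-1])
W=cloud(d,cal); z=W[...,2]
m=(d>0)&(np.hypot(W[...,0]-508,W[...,1]+210)<135)&(z>95)&(z<105)
P=W[m]; print(m.sum(),rect(P),np.percentile(P[:,2],[5,50,95]).round(1))
a=np.radians(-18.5); e=np.array([np.cos(a),np.sin(a)]); n=np.array([-e[1],e[0]])
D=P[:,:2]-[508.5,-210.5]
print("along",np.percentile(D@e,[0,1,99,100]).round(1),"across",np.percentile(D@n,[0,1,99,100]).round(1))
E
```

```text
7.65 [560.  -30.8 309.7] [ 1.7994e+02  1.0000e-02 -1.8530e+01] F [ 0.1 -0.7 -4.7] gap 36.9 ff 40.0 q6 1.77
1753 (array([ 501.8, -235.1]), 190.2, 104.2, -18.0) [ 96.   99.2 100.6]
along [-93.5 -93.   96.2  96.5] across [-77.4 -76.2  23.5  27.5]
```

View pics/w3.png

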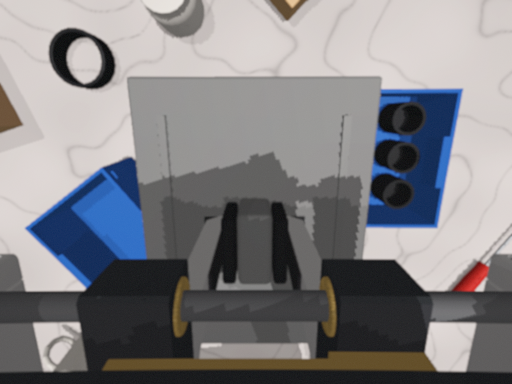

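The side look gives 190 mm along the mouth, as it must be, centred about 1.5 mm further out. Correcting also for the lid's offset in the hand, the tool should go to about (509.8,-212.4) with yaw -18.6°.

```bash
python3 -c "
from h import *
goto(509.8,-212.4,165,-18.6)"
```

```text
shift [ 10.2 187.6 145.2] turn [ 0.0009 -0.0003  0.0006]
```

```bash
python3 -m crank '[[30,1,14,0,0,0,0],[30,2,40,5,0,0,0],[30,4,70,20,0,0,0],[30,6,100,45,0,0,0],[30,8,130,70,0,0,0],[30,9,156,95,0,0,0],[30,10,176,118,0,0,0],[30,10,185,135,0,0,0],[30,10,187.6,145,0,0,0],[30,10,187.6,145,0,0,0]]' >/dev/null;  python3 -m crank '[[30,10,0,0,0,0,0]]' >/dev/null; python3 - <<'E'
from h import *
st(); goto(509.8,-212.4,145,-18.6)
E
```

```text
8.8 [ 519.6 -215.3  166.4] [ 1.7995e+02 -1.0000e-01 -1.8570e+01] F [-0.1  0.2 -3.8] gap 36.7 ff 40.0 q6 1.44
shift [-10.3   0.3  21.3] turn [ 0.0009 -0.0017  0.0005]
```

```bash
python3 -m crank '[[30,-5,0.3,1,0,0,0],[30,-10,0.3,6,0,0,0],[30,-10,0.3,14,0,0,0],[30,-10,0.3,20,0,0,0],[30,-10,0.3,20,0,0,0],[30,-10,0.3,20,0,0,0]]' >/dev/null; python3 - <<'E'
from h import *
st(); goto(509.8,-212.4,111.5,-18.6)
for n,p in(("scene",(190,220)),("side",(299,160))):
    im,d=optics.camera(n); c=im[p[1]-75:p[1]+75,p[0]-100:p[0]+100]
    cv2.imwrite(f"pics/{n}3.png",cv2.resize(c[:,:,::-1],None,fx=3.5,fy=3.5,interpolation=cv2.INTER_CUBIC))
    W=cloud(d,optics.calibration(n)); z=W[...,2]; near=(d>0)&(np.hypot(W[...,0]-508,W[...,1]+210)<150)
    m=near&(z>130)&(z<146); 
    k,lab,s,_=cv2.connectedComponentsWithStats(m.astype(np.uint8)); P=W[lab==1+np.argmax(s[1:,4])]
    print(n,rect(P),np.percentile(P[:,2],[5,50,95]).round(1))
E
```

```text
9.4 [ 509.9 -212.5  145.1] [ 1.7996e+02 -2.0000e-02 -1.8570e+01] F [ 0.6  1.  -3.9] gap 37.1 ff 40.0 q6 1.43
shift [-0.2 -0.1 33.6] turn [ 0.0008 -0.0004  0.0005]
scene (array([ 509. , -209.8]), 200.3, 155.8, -18.55) [135.7 138.2 140.8]
side (array([ 506.8, -210.6]), 201.4, 162.1, -17.78) [132.6 136.5 140.2]
```

View pics/scene3.png

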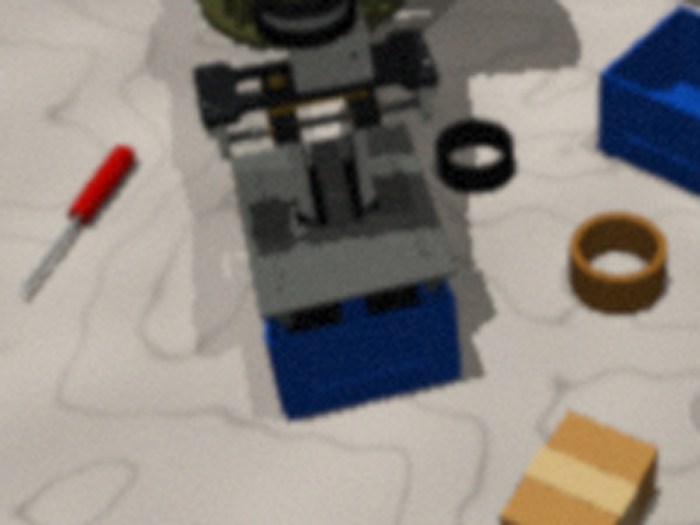

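The lid hovers squarely over the tote mouth. The same cameras put the lid and the tote within about 1 mm of each other, so I'll lower it slowly.

```bash
python3 -m crank '[[30,0,0,4,0,0,0],[30,0,0,7,0,0,0],[30,0,0,10,0,0,0],[30,0,0,13,0,0,0],[30,0,0,16,0,0,0],[30,0,0,18,0,0,0],[30,0,0,18,0,0,0]]'
```

```text
clock: 10.2
eef_pos: [509.8, -212.5, 126.9]
eef_rot: [3.141, -0.0, -0.324]
wrist_force: [0.1, 0.6, -4.6]
finger_gap: 37.3
finger_force: 40.0
```

No contact so far; going the rest of the way down.

```bash
python3 -m crank '[[30,0,0,3,0,0,0],[30,0,0,6,0,0,0],[30,0,0,9,0,0,0],[30,0,0,11,0,0,0],[30,0,0,13,0,0,0],[30,0,0,14,0,0,0],[30,0,0,14,0,0,0]]'
```

```text
clock: 10.9
eef_pos: [509.9, -212.5, 113.0]
eef_rot: [3.141, -0.0, -0.324]
wrist_force: [0.6, -0.3, -5.3]
finger_gap: 36.9
finger_force: 40.0
```

```bash
python3 -m crank '[[30,0,0,0.5,0,0,0],[30,0,0,1,0,0,0],[30,0,0,1.3,0,0,0],[30,0,0,1.3,0,0,0]]'
```

```text
clock: 11.3
eef_pos: [510.0, -212.6, 112.1]
eef_rot: [3.141, -0.001, -0.324]
wrist_force: [-0.9, 1.0, -1.6]
finger_gap: 36.6
finger_force: 40.0
```

```bash
python3 -m crank '[[30,0,0,0.5,0,0,0],[30,0,0,0.6,0,0,0],[30,0,0,0.6,0,0,0]]'; python3 -m crank '[[50,0,0,0.6,0,0,0],[60,0,0,0.6,0,0,0],[80,0,0,0,0,0,0],[100,0,0,0,0,0,0],[100,0,0,0,0,0,0],[100,0,0,0,0,0,0],[100,0,0,0,0,0,0]]'
```

```text
clock: 11.6
eef_pos: [510.0, -212.6, 112.1]
eef_rot: [3.141, -0.001, -0.324]
wrist_force: [-3.2, 2.3, 6.4]
finger_gap: 36.9
finger_force: 40.0
clock: 12.3
eef_pos: [509.9, -212.6, 111.2]
eef_rot: [3.141, -0.001, -0.324]
wrist_force: [0.3, -0.3, 0.5]
finger_gap: 89.6
finger_force: 0.0
```

The lid seated at 112.1, the same height as on the first tote, and is released. Next I'll retreat upward and check.

```bash
python3 -m crank '[[100,0,0,0,0,0,0],[100,0,0,-10,0,0,0],[100,0,0,-30,0,0,0],[100,0,0,-60,0,0,0],[100,0,0,-100,0,0,0],[100,0,0,-140,0,0,0],[100,0,0,-170,0,0,0],[100,0,0,-170,0,0,0],[100,0,0,-170,0,0,0]]' >/dev/null; python3 - <<'E'
from h import *
st()
cal=optics.calibration("wrist"); im,d=optics.camera("wrist")
cv2.imwrite("pics/w4.png",im[:,:,::-1])
W=cloud(d,cal); z=W[...,2]
near=(d>0)&(np.hypot(W[...,0]-509,W[...,1]+211)<135)
for lo,hi in((98,112),(130,150)):
    P=W[near&(z>lo)&(z<hi)]; print(len(P),rect(P),np.percentile(P[:,2],[5,50,95]).round(1))
    if lo==98: print("plane",np.linalg.lstsq(np.c_[P[:,:2],np.ones(len(P))],P[:,2],rcond=None)[0].round(4))
E
```

```text
13.2 [ 509.8 -212.4  281.7] [ 1.7995e+02 -8.0000e-02 -1.8580e+01] F [-0.5  0.4 -0.6] gap 94.1 ff 0.0 q6 1.43
17412 (array([ 510.1, -211.8]), 195.8, 156.3, -18.29) [102.9 104.2 105.9]
plane [-8.00000e-04 -2.00000e-04  1.04662e+02]
1228 (array([ 510.3, -212. ]), 57.4, 44.2, 71.0) [137.5 141.4 143.7]
```

View pics/w4.png

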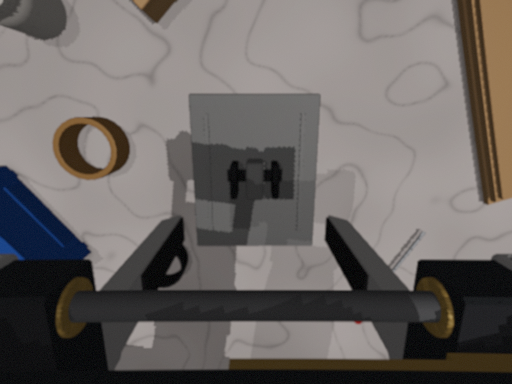

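The lid lies level (slopes below 0.001). Its plate top reads 104.2 mm, the same as when it was seated at first, and it sits at (510.1,-211.8) with yaw -18.3°. The buttons, at (235,179) and (276,179), are back out at 57 mm apart, as they were when free. The robot is clear, so I'm handing in.

```bash
python3 -c "
from cell import manip
print(manip.sign_off())"
```

```text
the job is handed in; nothing more can be done
None
```

The lid is on the loaded tote, measured level and fully down with both buttons sprung back out; it is released, no contact with the other things was seen, and the job is handed in (no verdict was returned).

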